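Stow a specimen vial in the push-latch drawer

ROBOT

A 6-joint arm with a two-finger parallel gripper is mounted at the origin on the work surface. World frame = base frame: x ahead of the robot, y to its left, z up, the work surface at z = 0. Lengths are in m, angles in rad, forces in N, time in s.
With the tool pointing down it reaches from about 0.3 to 0.75 m from the base axis. Payload 8.5 kg.
Tool frame: the origin (TCP) lies on the centre line of the jaws, within the pads' length; the fingertips stand 11 mm ahead of it and the grasp point (between the pads) lies 8 mm behind it (r.tips_ahead is the distance from the TCP to the fingertips, in m); x points along the fingers, z is the direction in which the jaws open and shut, and the axes are right-handed (so a half turn about x gives the same grasp; the last joint's range is limited). The gripper opens to 88 mm and grips with 3 to 60 N. Pads are 18 mm wide; open, the fingers measure 123 mm over their backs; the gripper's body (75 mm by 187 mm) begins 45 mm behind the grasp point.
Start: joints at [0.962, 0.381, 1.297, -0, 1.464, -0.215], TCP at [0.211, 0.508, 0.25] pointing down, gripper open.
Joint ranges: [-3.11, 3.11], [-0.89, 2.33], [0.22, 2.48], [-1.42, 4.56], [0.17, 2.85], [-2.88, 2.88]. Speed limits (rad/s): [2.39, 2.39, 3.14, 3.14, 3.14, 3.14].

INTERFACE

Orientations are given as [roll, pitch, yaw] about the fixed x, y, z axes, in that order (R = Rz(yaw) Ry(pitch) Rx(roll)).
In Python, from bench import telemetry, vision, r gives the robot as it stands. The module is installed in compiled form; this text tells all that it offers.
- The arm moves only by the tool carry_out, never from a script. Its argument "series" is a list of rows, each an object with "jaw": the opening in per cent of the stroke, from 0 (shut) to 100 (fully open); "offset": the shift along the tool's x, y, z in mm, a list of three; "yaw": the turn about the tool's x in degrees. A call has exactly 8 rows; each row shifts and turns the commanded pose from where the row before left it, along the tool's axes as they then stand; what a row does not reach is not made up. A row lasts 1/8 s, in which the tool goes at most 62.5 mm and 10.7 degrees, less where a joint would pass 70% of its speed; a pose out of reach is approached as far as the arm can. A call with a gripper value outside its range is refused whole. The fingers move at their own pace and stop on an object; "squeeze" is the grip in N (left out, the last holds). Time passes only in rows, so rows that do not move let the fingers close, or fill a call up. It gives the time, the measured TCP pose, the force and the opening at its end, in the units of the state.
- telemetry.read_state(): the state, without advancing time (a new reading comes with each control period).
- vision.camera(name): name is "scene" or "top" or "wrist"; returns the picture (480x640x3 uint8, red, green, blue); there is no depth.
- vision.camera_model(name): a dict with "intrinsics" (3x3 intrinsics, pixels), "rvec" (rotation vector, rad) and "tvec" (3), from world to camera coordinates, as OpenCV has them. Camera axes: x right, y down, z forward; pixel columns grow to the right and rows downward; lengths in m; the calibration is good to about 2 mm. A picture is of the moment at which its call begins: read the wrist's pose just before it. camera_model takes no time and is no camera call; for the wrist camera it gives the pose at the moment of the call.
- r.hand_in(): hands the job in, once; it reports no verdict.
The state is a dict: "time": time; "qpos": joint angles; "joint_velocities": joint speeds; "tau": joint torques, N m; "ee_pos": TCP position; "orientation": TCP orientation; "contact_force": force on the tool from outside, world axes, zero at the start; "wrist_torque": the same for the moment, N m; "gripper_width": opening from 0.0 (shut) to 1.0 (fully open).
Only numpy, scipy, OpenCV 4.12 (cv2) and the standard library are available. Lean on these libraries where they do the work, as an engineer would, in place of code of your own. Each camera call takes 0.05 s, during which the arm holds its last target. There are 200 camera calls.

TASK

Put the green-capped vial away in the small grey specimen box: press the drawer's white front in gently until the push latch lets go and the drawer springs out, stand the vial upright on the bottom of the round well in the drawer, then press the drawer shut again until the latch catches and keeps it in. Never force the drawer hard against its stop (push with less than 15 N), and leave everything else on the bench where it stands.

Things in the scene. Friction and masses are not known exactly. Their poses are not given: they have to be found in the camera images.
- box: grey specimen box fixed on the bench, 170 deep (x) x 130 wide (y) x 76 high; origin under its centre; x points from its open front (facing the robot, roughly) to its back; front edge at x = -85 mm. The latch's stop lies 6 to 19 mm further in than joint 0, differs each time and is not measured: at it the drawer turns rigid. The latch changes over only in the last 1 mm or so before it, unfelt.
- drawer (a joint): drawer slide, m: 0 = latched shut, 0.060 = fully out (towards the box's -x), negative = pressed in past the latched place. A spring pushes it out with 4 N at 0, 2 N at 0.060; damped, it springs out in about 0.5 s. Pressing to the latch's stop and letting go releases it if latched, and latches it at 0 if it was out; a press ending short of the stop changes nothing.
- drawer_front (a point): centre of the outer face of the drawer's white front plate, blue square, 35 mm above the bench; moves with the drawer, x points into the box (the way to press). Plate 112 wide x 54 high (8 to 62 mm above the bench) x 10 thick; latched, its face stands 26 mm proud of the box's front edge
- drawer_well (a point): centre of the bottom of the round well in the drawer, 14 mm above the bench, 40 mm behind the drawer's front face; moves with it. Well 29 mm across, 12 deep, in a black block whose top is 26 mm above the bench. Drawer fully out, the well's centre lies 46 mm outside the box's front edge. Drawer side walls reach 28 mm above the bench, 102 mm apart
- vial_green: loose upright vial with green cap, 25 mm across, 44 high (clear body 30, cap 14), about 25 g; origin at the centre of its underside, z up
- vial_red: the same vial with a red cap; leave alone
- vial_blue: the same vial with a blue cap; leave alone
- jar: loose glass jar with white lid, 64 across, 85 high, origin under its centre; leave alone
- rack: loose green round float rack, disc 90 across, 16 high, origin under its centre; leave alone
- dish: loose clear dish, 90 across, 14 high, origin under its centre; leave alone
- needle: loose wooden-handled brush lying on the bench, about 0.2 m long along its x; leave alone

How it is judged:
By the outcome, as a careful person would: the job done as asked, in the order asked, and still so for the second after the job is handed in, with the robot touching nothing.
It also fails if it takes over 66 s, if anything falls off the work surface, if the arm or the gripper's body presses on something with over 40 N, if the wrist force passes 120 N, or if a joint passes its speed limit or range.

## Working session

There is one attempt and no reset: what is moved stays moved. The work goes in short steps, Python scripts to look and compute and a tool call to move; the robot and the scene stay as the last step left them, time stands still between calls to the robot, and variables do not carry over. Pictures are saved under pics/ and viewed, about 8 in all and at most 12, crops included, and the job is handed in when it is done.

Besides the shell and the picture viewer there is one more tool, called after "Emit:" as name([rows], argument=value, ...), one row to a line, values as JSON. carry_out: Moves the arm, as the interface text tells. Its arguments: {"type":"object","properties":{"series":{"type":"array","items":{"type":"object","properties":{"jaw":{"type":"number"},"offset":{"type":"array","items":{"type":"number"}},"yaw":{"type":"number"}}}},"squeeze":{"type":"number"}},"required":["series"]}

```bash
mkdir -p pics
python3 - <<'E'
from bench import telemetry, vision, r
import cv2,numpy as np
for n in("scene","top"):
    im=vision.camera(n); cv2.imwrite(f"pics/{n}0.png",im[:,:,::-1])
    m=vision.camera_model(n);R=cv2.Rodrigues(np.array(m["rvec"]))[0];print(n,m["intrinsics"],(-R.T@np.array(m["tvec"]).ravel()))
s=telemetry.read_state();print(s, r.tips_ahead)
E
```

```text
scene [[613.97632485   0.         327.19279868]
 [  0.         613.97632485 238.32408609]
 [  0.           0.           1.        ]] [ 1.26420448 -0.97860474  0.82640638]
top [[498.35135297   0.         318.8326328 ]
 [  0.         498.35135297 240.55242535]
 [  0.           0.           1.        ]] [ 0.29464817 -0.00958687  1.17564343]
{'time': 0.1, 'qpos': array([ 9.61705493e-01,  3.81129719e-01,  1.29814493e+00, -3.48163725e-05,
        1.46355567e+00, -2.15265053e-01]), 'joint_velocities': array([ 0.00190643,  0.00020934, -0.00356985,  0.00040693,  0.00088131,
       -0.0004531 ]), 'tau': array([ 3.08496557e-03, -4.38650179e+01, -2.24910861e+01,  7.14763789e-02,
        3.42001487e-02, -1.28340948e-04]), 'ee_pos': array([0.2109097 , 0.507712  , 0.24921241]), 'orientation': array([ 2.95428574,  1.56955818, -2.15192527]), 'contact_force': array([-0.73837938, -0.28059119,  0.04236124]), 'wrist_torque': array([ 0.05147244,  0.00124175, -0.01030325]), 'gripper_width': 0.9976656991808429} 0.011
```

View pics/top0.png

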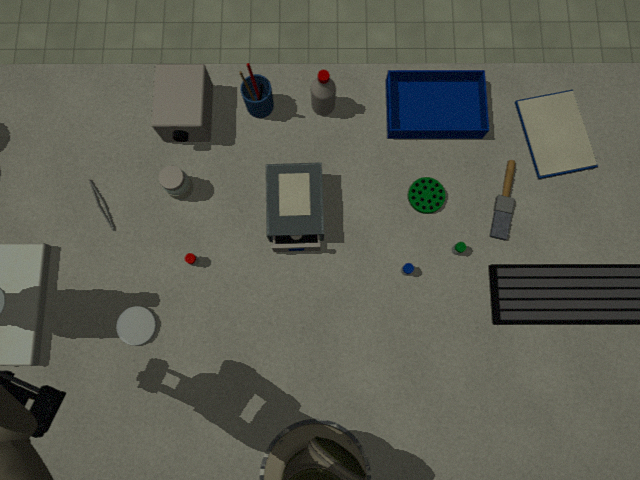

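View pics/scene0.png

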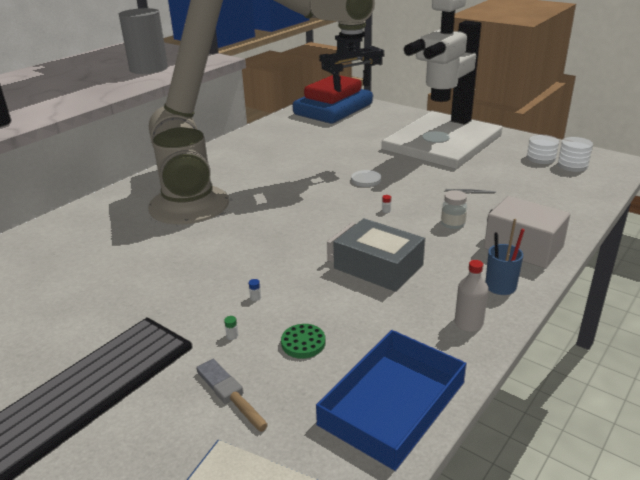

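The top view shows the green vial cap near (460,248), the blue one near (408,269), the red one near (190,258), and the box around (295,200) with its white plate at about (296,247). The scene view shows the box front facing the robot, with the green vial left of the rack.

```bash
cat > h.py <<'E'
from bench import telemetry, vision, r
import cv2,numpy as np
from scipy.spatial.transform import Rotation as Ro
def cast(m,uv,z):
    K=np.array(m["intrinsics"]);R=cv2.Rodrigues(np.array(m["rvec"]))[0];c=-R.T@np.array(m["tvec"]).ravel()
    d=(R.T@np.linalg.inv(K)@np.c_[np.atleast_2d(uv),np.ones(len(np.atleast_2d(uv)))].T).T
    return c+d*((z-c[2])/d[:,2])[:,None]
def proj(m,P): return cv2.projectPoints(np.atleast_2d(np.array(P,float)),np.array(m["rvec"]),np.array(m["tvec"]),np.array(m["intrinsics"]),None)[0][:,0]
def state():
    s=telemetry.read_state();R=Ro.from_euler('xyz',s["orientation"]).as_matrix();return s,np.array(s["ee_pos"]),R
def blobs(im,lo,hi,amin=20):
    hsv=cv2.cvtColor(im,cv2.COLOR_RGB2HSV);k=cv2.inRange(hsv,np.array(lo),np.array(hi))
    n,l,st,c=cv2.connectedComponentsWithStats(k);return [(c[i].round(1),st[i]) for i in range(1,n) if st[i,4]>=amin],l
E
python3 - <<'E'
from h import *
s,p,R=state();print(p,R.round(3))
im=cv2.imread("pics/top0.png")[:,:,::-1].copy();m=vision.camera_model("top")
for c,st in blobs(im,(50,120,60),(75,255,255))[0]: print("green",c,st,cast(m,c,.044).round(4))
for c,st in blobs(im,(105,120,60),(125,255,255),8)[0]: print("blue",c,st,cast(m,c,.044).round(4))
hsv=cv2.cvtColor(im,cv2.COLOR_RGB2HSV)
crop=im[150:265,250:345]; cv2.imwrite("pics/boxtop.png",cv2.resize(crop,None,fx=5,fy=5,interpolation=2)[:,:,::-1])
E
```

```text
[0.2109097  0.507712   0.24921241] [[-0.001 -0.923  0.384]
 [-0.001  0.384  0.923]
 [-1.     0.    -0.001]]
green [426.3 194.5] [408 177  37  35 735] [[ 0.6301 -0.2633  0.044 ]]
green [460.6 246.5] [456 242  10  10  81] [[ 0.5051 -0.3368  0.044 ]]
blue [438.7 104.3] [ 387   70  102   61 4449] [[ 0.8594 -0.3039  0.044 ]]
blue [523.8 127. ] [523 123   3   9   9] [[ 0.7993 -0.5073  0.044 ]]
blue [586.4 167.4] [576 165  21   5  25] [[ 0.696  -0.6479  0.044 ]]
blue [567.1 171.2] [561 170  13   4  16] [[ 0.6867 -0.601   0.044 ]]
blue [548.5 174.9] [539 173  21   5  28] [[ 0.6776 -0.5559  0.044 ]]
blue [408.1 267.9] [403 263  11  10  87] [[ 0.4556 -0.2137  0.044 ]]
```

View pics/boxtop.png

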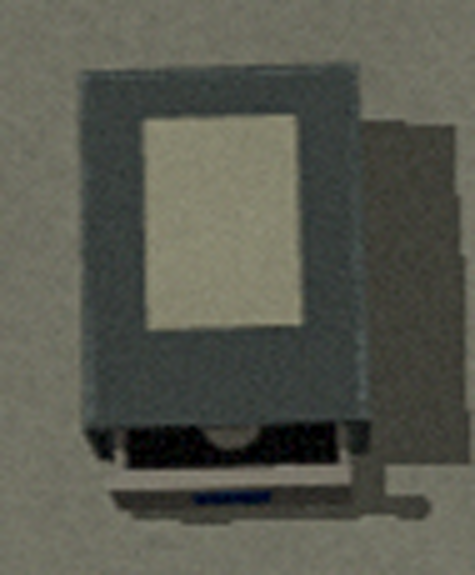

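The zoomed box shows a slight rotation. Lid corners are at about (80,71), (357,64), (85,430) and (371,421), and the plate's top face is a white band from (115,480) to (352,474).

Run:
```python
from h import *
m=vision.camera_model("top")
f=lambda q:np.array(q)/5.+[249.6,149.6]
C=cast(m,f([(80,71),(357,64),(85,430),(371,421)]),.076);print(C.round(4))
e=lambda a,b:np.degrees(np.arctan2((b-a)[1],(b-a)[0])).round(2)
print(e(C[2],C[0]),e(C[3],C[1]),e(C[1],C[0])-90,e(C[3],C[2])-90, C.mean(0))
L=cast(m,f([(142,119),(297,114),(147,330),(302,325)]),.076);print(L.round(4),e(L[2],L[0]),e(L[3],L[1]),e(L[1],L[0])-90,e(L[3],L[2])-90,L.mean(0))
print(cast(m,f([(113,490),(352,486)]),.062))
```

```text
[[ 0.6957  0.1136  0.076 ]
 [ 0.6988 -0.015   0.076 ]
 [ 0.5254  0.1082  0.076 ]
 [ 0.5292 -0.0207  0.076 ]]
1.79 1.92 1.3499999999999943 1.6700000000000017 [0.61229394 0.04650684 0.076     ]
[[0.6723 0.0845 0.076 ]
 [0.6745 0.0128 0.076 ]
 [0.5718 0.0809 0.076 ]
 [0.5739 0.0104 0.076 ]] 2.05 1.35 1.7600000000000051 1.730000000000004 [0.62313987 0.04714372 0.076     ]
[[ 0.50048859  0.09652709  0.062     ]
 [ 0.50201364 -0.01209474  0.062     ]]
```

Emit:
carry_out([
  {"jaw":0,"offset":[0,0,0],"yaw":-8.1},
  {"jaw":0,"offset":[0,0,0],"yaw":-8.1},
  {"jaw":0,"offset":[0,0,0],"yaw":-8.1},
  {"jaw":0,"offset":[0,-23.6,-47.3],"yaw":0},
  {"jaw":0,"offset":[0,-23.6,-47.3],"yaw":0},
  {"jaw":0,"offset":[0,-23.6,-47.3],"yaw":0},
  {"jaw":0,"offset":[0,-23.6,-47.3],"yaw":0},
  {"jaw":0,"offset":[0,-23.6,-47.3],"yaw":0},
])

```text
time: 1.1
ee_pos: [0.3366, 0.2735, 0.2496]
orientation: [2.095, 1.571, -2.587]
contact_force: [0.0, 0.4, -0.0]
gripper_width: 0.111
```

Emit:
carry_out([
  {"jaw":0,"offset":[0,-23.6,-47.3],"yaw":0},
  {"jaw":0,"offset":[0,-23.6,-47.3],"yaw":0},
  {"jaw":0,"offset":[0,-23.6,-47.3],"yaw":0},
  {"jaw":0,"offset":[0,-23.6,-47.3],"yaw":0},
  {"jaw":0,"offset":[0,-23.6,-47.3],"yaw":0},
  {"jaw":0,"offset":[40,0,0],"yaw":0},
  {"jaw":0,"offset":[40,0,0],"yaw":0},
  {"jaw":0,"offset":[0,0,0],"yaw":0},
])

```text
time: 2.1
ee_pos: [0.46, 0.0423, 0.1679]
orientation: [1.382, 1.565, 2.983]
contact_force: [0.6, -0.1, 0.1]
gripper_width: 0.008
```

Run:
```python
from h import *
s,p,R=state();print(s["time"],p,R.round(3),s["contact_force"],s["gripper_width"])
m=vision.camera_model("wrist");im=vision.camera("wrist");cv2.imwrite("pics/w1.png",im[:,:,::-1])
np.savez("w1.npz",im=im,**{k:np.array(v) for k,v in m.items()})
print(proj(m,[[.5013,.0432,.035],[.5014,.0432,.062],[*(p+[0,0,-.011])]]))
```

```text
2.1 [0.46003107 0.04231585 0.16792476] [[-0.006 -1.    -0.03 ]
 [ 0.001 -0.03   1.   ]
 [-1.     0.006  0.001]] [ 0.61085862 -0.13190901  0.07999293] 0.007673492066131385
[[315.03018911 285.17148987]
 [314.99621603 302.77048272]
 [315.7819863  320.3766286 ]]
```

View pics/w1.png

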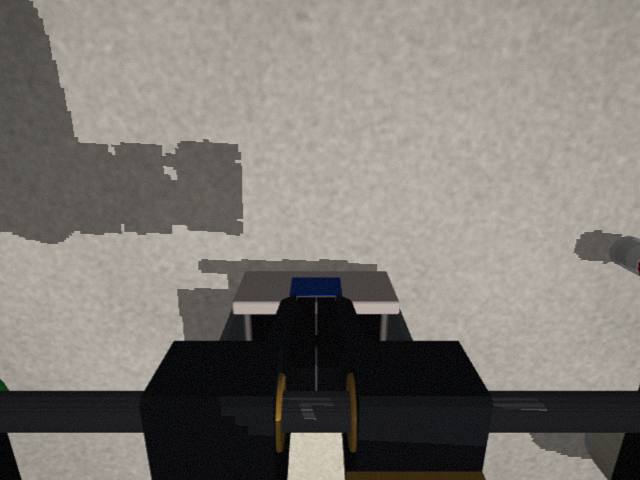

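The wrist view shows the blue square at about (316,288), close to the prediction, so I'm centred on the plate. Next I descend and approach.

Emit:
carry_out([
  {"jaw":0,"offset":[43,0,0],"yaw":0},
  {"jaw":0,"offset":[43,0,0],"yaw":0},
  {"jaw":0,"offset":[41,0,0],"yaw":0},
  {"jaw":0,"offset":[0,-10,0],"yaw":0},
  {"jaw":0,"offset":[0,-10,0],"yaw":0},
  {"jaw":0,"offset":[0,-2,0],"yaw":0},
  {"jaw":0,"offset":[0,-2,0],"yaw":0},
  {"jaw":0,"offset":[0,0,0],"yaw":0},
])

```text
time: 3.15
ee_pos: [0.4854, 0.043, 0.0432]
orientation: [-1.761, 1.57, -0.16]
contact_force: [0.4, -0.5, 0.5]
gripper_width: 0.006
```

Emit:
carry_out([
  {"jaw":0,"offset":[0,-1,0],"yaw":0},
  {"jaw":0,"offset":[0,-1,0],"yaw":0},
  {"jaw":0,"offset":[0,-1,0],"yaw":0},
  {"jaw":0,"offset":[0,-1,0],"yaw":0},
  {"jaw":0,"offset":[0,-1,0],"yaw":0},
  {"jaw":0,"offset":[0,-1,0],"yaw":0},
  {"jaw":0,"offset":[0,0,0],"yaw":0},
  {"jaw":0,"offset":[0,0,0],"yaw":0},
])

```text
time: 4.15
ee_pos: [0.4912, 0.0432, 0.0428]
orientation: [-2.297, 1.571, -0.696]
contact_force: [-0.7, 0.1, -0.2]
gripper_width: 0.005
```

Emit:
carry_out([
  {"jaw":0,"offset":[0,-1,0],"yaw":0},
  {"jaw":0,"offset":[0,-1,0],"yaw":0},
  {"jaw":0,"offset":[0,-1,0],"yaw":0},
  {"jaw":0,"offset":[0,-1,0],"yaw":0},
  {"jaw":0,"offset":[0,0,0],"yaw":0},
  {"jaw":0,"offset":[0,0,0],"yaw":0},
  {"jaw":0,"offset":[0,0,0],"yaw":0},
  {"jaw":0,"offset":[0,0,0],"yaw":0},
])

```text
time: 5.15
ee_pos: [0.4952, 0.0433, 0.0427]
orientation: [1.339, 1.571, 2.94]
contact_force: [-4.7, -0.5, 1.5]
gripper_width: 0.003
```

The arm is stiff, so position steps against a rigid stop are risky. I'll turn the gripper 90° and push with one finger by opening the jaw under a low squeeze. That limits the force, and the opening reading measures the travel.

Emit:
carry_out([
  {"jaw":0,"offset":[0,29,0],"yaw":0},
  {"jaw":0,"offset":[0,0,0],"yaw":10.5},
  {"jaw":0,"offset":[0,0,0],"yaw":10.5},
  {"jaw":0,"offset":[0,0,0],"yaw":10.5},
  {"jaw":0,"offset":[0,0,0],"yaw":10.5},
  {"jaw":0,"offset":[0,0,0],"yaw":10.5},
  {"jaw":0,"offset":[0,0,0],"yaw":10.5},
  {"jaw":0,"offset":[0,0,0],"yaw":10.5},
])

```text
time: 6.15
ee_pos: [0.4674, 0.0423, 0.0429]
orientation: [-0.381, 1.568, -0.069]
contact_force: [0.1, -0.4, -0.4]
gripper_width: 0.006
```

Emit:
carry_out([
  {"jaw":0,"offset":[0,0,0],"yaw":8},
  {"jaw":10,"offset":[0,0,0],"yaw":8.5},
  {"jaw":20,"offset":[0,0,0],"yaw":0},
  {"jaw":26,"offset":[0,0,0],"yaw":0},
  {"jaw":30,"offset":[0,0,0],"yaw":0},
  {"jaw":30,"offset":[0,0,0],"yaw":0},
  {"jaw":30,"offset":[0,0,0],"yaw":0},
  {"jaw":30,"offset":[0,0,0],"yaw":0},
], squeeze=3)

```text
time: 7.15
ee_pos: [0.4662, 0.0424, 0.0428]
orientation: [0.316, 1.571, 0.346]
contact_force: [-0.5, 0.7, -0.6]
gripper_width: 0.299
```

Run:
```python
from h import *
s,p,R=state();print(s["time"],p,R.round(4),s["contact_force"],s["gripper_width"],s["qpos"])
```

```text
7.15 [0.4662492  0.04241432 0.0427514 ] [[ 0.     -0.0305  0.9995]
 [ 0.      0.9995  0.0305]
 [-1.      0.      0.    ]] [-0.523355    0.68696485 -0.62171651] 0.29879444535652394 [-1.62978679e-01  5.19633974e-01  1.80113607e+00  2.85042570e-05
  8.20785266e-01 -1.93506384e-01]
```

Emit:
carry_out([
  {"jaw":33,"offset":[0,0,0],"yaw":0},
  {"jaw":36,"offset":[0,0,0],"yaw":0},
  {"jaw":39,"offset":[0,0,0],"yaw":0},
  {"jaw":42,"offset":[0,0,0],"yaw":0},
  {"jaw":44,"offset":[0,0,0],"yaw":0},
  {"jaw":46,"offset":[0,0,0],"yaw":0},
  {"jaw":46,"offset":[0,0,0],"yaw":0},
  {"jaw":46,"offset":[0,0,0],"yaw":0},
])

```text
time: 8.15
ee_pos: [0.4659, 0.0424, 0.0427]
orientation: [3.032, 1.57, 3.062]
contact_force: [-3.0, -0.8, 1.4]
gripper_width: 0.456
```

Emit:
carry_out([
  {"jaw":47,"offset":[0,0,0],"yaw":0},
  {"jaw":48,"offset":[0,0,0],"yaw":0},
  {"jaw":49,"offset":[0,0,0],"yaw":0},
  {"jaw":50,"offset":[0,0,0],"yaw":0},
  {"jaw":51,"offset":[0,0,0],"yaw":0},
  {"jaw":52,"offset":[0,0,0],"yaw":0},
  {"jaw":52,"offset":[0,0,0],"yaw":0},
  {"jaw":52,"offset":[0,0,0],"yaw":0},
])

```text
time: 9.15
ee_pos: [0.4662, 0.0424, 0.0427]
orientation: [2.879, 1.571, 2.909]
contact_force: [-3.9, -0.3, 0.2]
gripper_width: 0.518
```

Emit:
carry_out([
  {"jaw":52.5,"offset":[0,0,0],"yaw":0},
  {"jaw":53,"offset":[0,0,0],"yaw":0},
  {"jaw":53.5,"offset":[0,0,0],"yaw":0},
  {"jaw":54,"offset":[0,0,0],"yaw":0},
  {"jaw":54.5,"offset":[0,0,0],"yaw":0},
  {"jaw":55,"offset":[0,0,0],"yaw":0},
  {"jaw":55,"offset":[0,0,0],"yaw":0},
  {"jaw":55,"offset":[0,0,0],"yaw":0},
])

```text
time: 10.15
ee_pos: [0.4662, 0.0424, 0.0427]
orientation: [-2.813, 1.571, -2.783]
contact_force: [-4.7, -0.3, -0.2]
gripper_width: 0.548
```

Run:
```python
from h import *
s,p,R=state();print(s["time"],p,s["contact_force"],s["gripper_width"])
m=vision.camera_model("top");im=vision.camera("top")
cv2.imwrite("pics/t2.png",cv2.resize(im[215:275,255:345],None,fx=6,fy=6,interpolation=2)[:,:,::-1])
```

```text
10.15 [0.46623669 0.04240032 0.04273622] [-4.71429837 -0.28805189 -0.19995706] 0.5480648983462684
```

Emit:
carry_out([
  {"jaw":55.4,"offset":[0,0,0],"yaw":0},
  {"jaw":55.8,"offset":[0,0,0],"yaw":0},
  {"jaw":56.2,"offset":[0,0,0],"yaw":0},
  {"jaw":56.5,"offset":[0,0,0],"yaw":0},
  {"jaw":56.5,"offset":[0,0,0],"yaw":0},
  {"jaw":56.5,"offset":[0,0,0],"yaw":0},
  {"jaw":56.5,"offset":[0,0,0],"yaw":0},
  {"jaw":56.5,"offset":[0,0,0],"yaw":0},
])

```text
time: 11.2
ee_pos: [0.4662, 0.0424, 0.0427]
orientation: [2.934, 1.571, 2.965]
contact_force: [-5.9, -0.3, -0.9]
gripper_width: 0.563
```

Emit:
carry_out([
  {"jaw":56.8,"offset":[0,0,0],"yaw":0},
  {"jaw":57.1,"offset":[0,0,0],"yaw":0},
  {"jaw":57.5,"offset":[0,0,0],"yaw":0},
  {"jaw":57.5,"offset":[0,0,0],"yaw":0},
  {"jaw":57.5,"offset":[0,0,0],"yaw":0},
  {"jaw":57.5,"offset":[0,0,0],"yaw":0},
  {"jaw":57.5,"offset":[0,0,0],"yaw":0},
  {"jaw":57.5,"offset":[0,0,0],"yaw":0},
])

```text
time: 12.2
ee_pos: [0.4662, 0.0424, 0.0427]
orientation: [2.78, 1.571, 2.81]
contact_force: [-4.9, 0.1, -1.4]
gripper_width: 0.578
```

Emit:
carry_out([
  {"jaw":57.9,"offset":[0,0,0],"yaw":0},
  {"jaw":58.3,"offset":[0,0,0],"yaw":0},
  {"jaw":58.7,"offset":[0,0,0],"yaw":0},
  {"jaw":59,"offset":[0,0,0],"yaw":0},
  {"jaw":59,"offset":[0,0,0],"yaw":0},
  {"jaw":59,"offset":[0,0,0],"yaw":0},
  {"jaw":59,"offset":[0,0,0],"yaw":0},
  {"jaw":59,"offset":[0,0,0],"yaw":0},
])

```text
time: 13.2
ee_pos: [0.4662, 0.0424, 0.0428]
orientation: [2.301, 1.571, 2.332]
contact_force: [-4.0, -0.0, -0.7]
gripper_width: 0.592
```

Emit:
carry_out([
  {"jaw":59.4,"offset":[0,0,0],"yaw":0},
  {"jaw":59.8,"offset":[0,0,0],"yaw":0},
  {"jaw":60.2,"offset":[0,0,0],"yaw":0},
  {"jaw":60.5,"offset":[0,0,0],"yaw":0},
  {"jaw":60.5,"offset":[0,0,0],"yaw":0},
  {"jaw":60.5,"offset":[0,0,0],"yaw":0},
  {"jaw":60.5,"offset":[0,0,0],"yaw":0},
  {"jaw":60.5,"offset":[0,0,0],"yaw":0},
])

```text
time: 14.2
ee_pos: [0.4663, 0.0424, 0.0428]
orientation: [-2.666, 1.571, -2.636]
contact_force: [-5.0, -0.1, -2.1]
gripper_width: 0.607
```

Emit:
carry_out([
  {"jaw":60.9,"offset":[0,0,0],"yaw":0},
  {"jaw":61.3,"offset":[0,0,0],"yaw":0},
  {"jaw":61.7,"offset":[0,0,0],"yaw":0},
  {"jaw":62,"offset":[0,0,0],"yaw":0},
  {"jaw":62,"offset":[0,0,0],"yaw":0},
  {"jaw":62,"offset":[0,0,0],"yaw":0},
  {"jaw":62,"offset":[0,0,0],"yaw":0},
  {"jaw":62,"offset":[0,0,0],"yaw":0},
])

```text
time: 15.2
ee_pos: [0.4662, 0.0424, 0.0427]
orientation: [-2.113, 1.571, -2.082]
contact_force: [-4.8, 0.6, -1.1]
gripper_width: 0.62
```

Emit:
carry_out([
  {"jaw":62.4,"offset":[0,0,0],"yaw":0},
  {"jaw":62.8,"offset":[0,0,0],"yaw":0},
  {"jaw":63.2,"offset":[0,0,0],"yaw":0},
  {"jaw":63.5,"offset":[0,0,0],"yaw":0},
  {"jaw":63.5,"offset":[0,0,0],"yaw":0},
  {"jaw":63.5,"offset":[0,0,0],"yaw":0},
  {"jaw":63.5,"offset":[0,0,0],"yaw":0},
  {"jaw":63.5,"offset":[0,0,0],"yaw":0},
])

```text
time: 16.2
ee_pos: [0.4662, 0.0424, 0.0428]
orientation: [-2.97, 1.571, -2.94]
contact_force: [-5.0, -0.2, -0.6]
gripper_width: 0.638
```

Emit:
carry_out([
  {"jaw":63.9,"offset":[0,0,0],"yaw":0},
  {"jaw":64.3,"offset":[0,0,0],"yaw":0},
  {"jaw":64.7,"offset":[0,0,0],"yaw":0},
  {"jaw":65,"offset":[0,0,0],"yaw":0},
  {"jaw":65,"offset":[0,0,0],"yaw":0},
  {"jaw":65,"offset":[0,0,0],"yaw":0},
  {"jaw":65,"offset":[0,0,0],"yaw":0},
  {"jaw":65,"offset":[0,0,0],"yaw":0},
])

```text
time: 17.2
ee_pos: [0.4663, 0.0424, 0.0428]
orientation: [-0.269, 1.571, -0.239]
contact_force: [-4.7, -0.4, -2.0]
gripper_width: 0.655
```

Emit:
carry_out([
  {"jaw":65.4,"offset":[0,0,0],"yaw":0},
  {"jaw":65.8,"offset":[0,0,0],"yaw":0},
  {"jaw":66.2,"offset":[0,0,0],"yaw":0},
  {"jaw":66.5,"offset":[0,0,0],"yaw":0},
  {"jaw":66.5,"offset":[0,0,0],"yaw":0},
  {"jaw":66.5,"offset":[0,0,0],"yaw":0},
  {"jaw":66.5,"offset":[0,0,0],"yaw":0},
  {"jaw":66.5,"offset":[0,0,0],"yaw":0},
])

```text
time: 18.2
ee_pos: [0.4662, 0.0424, 0.0428]
orientation: [3.123, 1.571, -3.13]
contact_force: [-5.3, 0.1, -1.2]
gripper_width: 0.665
```

Emit:
carry_out([
  {"jaw":66.9,"offset":[0,0,0],"yaw":0},
  {"jaw":67.3,"offset":[0,0,0],"yaw":0},
  {"jaw":67.7,"offset":[0,0,0],"yaw":0},
  {"jaw":68,"offset":[0,0,0],"yaw":0},
  {"jaw":68,"offset":[0,0,0],"yaw":0},
  {"jaw":68,"offset":[0,0,0],"yaw":0},
  {"jaw":68,"offset":[0,0,0],"yaw":0},
  {"jaw":68,"offset":[0,0,0],"yaw":0},
])

```text
time: 19.2
ee_pos: [0.4663, 0.0424, 0.0427]
orientation: [0.253, 1.571, 0.284]
contact_force: [-4.5, 0.3, -1.6]
gripper_width: 0.681
```

Emit:
carry_out([
  {"jaw":68.4,"offset":[0,0,0],"yaw":0},
  {"jaw":68.8,"offset":[0,0,0],"yaw":0},
  {"jaw":69.2,"offset":[0,0,0],"yaw":0},
  {"jaw":69.5,"offset":[0,0,0],"yaw":0},
  {"jaw":69.5,"offset":[0,0,0],"yaw":0},
  {"jaw":69.5,"offset":[0,0,0],"yaw":0},
  {"jaw":69.5,"offset":[0,0,0],"yaw":0},
  {"jaw":69.5,"offset":[0,0,0],"yaw":0},
])

```text
time: 20.2
ee_pos: [0.4662, 0.0424, 0.0427]
orientation: [-2.926, 1.571, -2.895]
contact_force: [-5.5, -0.6, -1.0]
gripper_width: 0.692
```

Emit:
carry_out([
  {"jaw":69.9,"offset":[0,0,0],"yaw":0},
  {"jaw":70.3,"offset":[0,0,0],"yaw":0},
  {"jaw":70.7,"offset":[0,0,0],"yaw":0},
  {"jaw":71,"offset":[0,0,0],"yaw":0},
  {"jaw":71,"offset":[0,0,0],"yaw":0},
  {"jaw":71,"offset":[0,0,0],"yaw":0},
  {"jaw":71,"offset":[0,0,0],"yaw":0},
  {"jaw":71,"offset":[0,0,0],"yaw":0},
])

```text
time: 21.2
ee_pos: [0.4663, 0.0424, 0.0427]
orientation: [-2.245, 1.571, -2.214]
contact_force: [-4.7, -0.5, -1.4]
gripper_width: 0.709
```

Emit:
carry_out([
  {"jaw":71.4,"offset":[0,0,0],"yaw":0},
  {"jaw":71.8,"offset":[0,0,0],"yaw":0},
  {"jaw":72.2,"offset":[0,0,0],"yaw":0},
  {"jaw":72.5,"offset":[0,0,0],"yaw":0},
  {"jaw":72.5,"offset":[0,0,0],"yaw":0},
  {"jaw":72.5,"offset":[0,0,0],"yaw":0},
  {"jaw":72.5,"offset":[0,0,0],"yaw":0},
  {"jaw":72.5,"offset":[0,0,0],"yaw":0},
])

```text
time: 22.2
ee_pos: [0.4663, 0.0424, 0.0428]
orientation: [-0.51, 1.571, -0.48]
contact_force: [-4.9, 0.5, -1.5]
gripper_width: 0.723
```

Emit:
carry_out([
  {"jaw":72.9,"offset":[0,0,0],"yaw":0},
  {"jaw":73.3,"offset":[0,0,0],"yaw":0},
  {"jaw":73.7,"offset":[0,0,0],"yaw":0},
  {"jaw":74,"offset":[0,0,0],"yaw":0},
  {"jaw":74,"offset":[0,0,0],"yaw":0},
  {"jaw":74,"offset":[0,0,0],"yaw":0},
  {"jaw":74,"offset":[0,0,0],"yaw":0},
  {"jaw":74,"offset":[0,0,0],"yaw":0},
])

```text
time: 23.2
ee_pos: [0.4663, 0.0424, 0.0427]
orientation: [-2.999, 1.571, -2.968]
contact_force: [-6.0, -0.9, -1.1]
gripper_width: 0.743
```

Emit:
carry_out([
  {"jaw":74.4,"offset":[0,0,0],"yaw":0},
  {"jaw":74.7,"offset":[0,0,0],"yaw":0},
  {"jaw":75,"offset":[0,0,0],"yaw":0},
  {"jaw":75.2,"offset":[0,0,0],"yaw":0},
  {"jaw":75.2,"offset":[0,0,0],"yaw":0},
  {"jaw":75.2,"offset":[0,0,0],"yaw":0},
  {"jaw":75.2,"offset":[0,0,0],"yaw":0},
  {"jaw":75.2,"offset":[0,0,0],"yaw":0},
])

```text
time: 24.2
ee_pos: [0.4663, 0.0424, 0.0428]
orientation: [-0.231, 1.571, -0.2]
contact_force: [-4.8, 0.5, -1.3]
gripper_width: 0.754
```

Emit:
carry_out([
  {"jaw":75.6,"offset":[0,0,0],"yaw":0},
  {"jaw":76,"offset":[0,0,0],"yaw":0},
  {"jaw":76.4,"offset":[0,0,0],"yaw":0},
  {"jaw":76.7,"offset":[0,0,0],"yaw":0},
  {"jaw":76.7,"offset":[0,0,0],"yaw":0},
  {"jaw":76.7,"offset":[0,0,0],"yaw":0},
  {"jaw":76.7,"offset":[0,0,0],"yaw":0},
  {"jaw":76.7,"offset":[0,0,0],"yaw":0},
])

```text
time: 25.2
ee_pos: [0.4662, 0.0424, 0.0427]
orientation: [-3.032, 1.571, -3.001]
contact_force: [-4.6, 0.5, -1.4]
gripper_width: 0.764
```

Emit:
carry_out([
  {"jaw":77.1,"offset":[0,0,0],"yaw":0},
  {"jaw":77.5,"offset":[0,0,0],"yaw":0},
  {"jaw":77.9,"offset":[0,0,0],"yaw":0},
  {"jaw":78.2,"offset":[0,0,0],"yaw":0},
  {"jaw":78.2,"offset":[0,0,0],"yaw":0},
  {"jaw":78.2,"offset":[0,0,0],"yaw":0},
  {"jaw":78.2,"offset":[0,0,0],"yaw":0},
  {"jaw":78.2,"offset":[0,0,0],"yaw":0},
])

```text
time: 26.2
ee_pos: [0.466, 0.0424, 0.0427]
orientation: [3.096, 1.57, 3.127]
contact_force: [-5.0, 0.5, -0.2]
gripper_width: 0.773
```

Emit:
carry_out([
  {"jaw":78.6,"offset":[0,0,0],"yaw":0},
  {"jaw":79,"offset":[0,0,0],"yaw":0},
  {"jaw":79,"offset":[0,0,0],"yaw":0},
  {"jaw":79,"offset":[0,0,0],"yaw":0},
  {"jaw":79,"offset":[0,0,0],"yaw":0},
  {"jaw":79,"offset":[0,0,0],"yaw":0},
  {"jaw":79,"offset":[0,0,0],"yaw":0},
  {"jaw":79,"offset":[0,0,0],"yaw":0},
])

```text
time: 27.2
ee_pos: [0.466, 0.0424, 0.0427]
orientation: [3.091, 1.57, 3.122]
contact_force: [-6.1, 0.3, -0.7]
gripper_width: 0.777
```

The finger's opening stalls at about 77.5% with roughly 6 N, which is the stop, reached under the force cap. Now I let go, retract and rise.

Emit:
carry_out([
  {"jaw":70,"offset":[0,0,-45],"yaw":0},
  {"jaw":60,"offset":[0,0,-45],"yaw":0},
  {"jaw":60,"offset":[-50,0,0],"yaw":-10},
  {"jaw":60,"offset":[-50,0,0],"yaw":-10},
  {"jaw":60,"offset":[-50,0,0],"yaw":-10},
  {"jaw":60,"offset":[0,0,0],"yaw":-10},
  {"jaw":60,"offset":[0,0,0],"yaw":-10},
  {"jaw":60,"offset":[0,0,0],"yaw":-10},
])

```text
time: 28.2
ee_pos: [0.3777, 0.0394, 0.1937]
orientation: [-1.265, 1.566, -0.182]
contact_force: [0.5, -0.2, -0.6]
gripper_width: 0.601
```

```bash
cat > plan.py <<'E'
from h import *
def to(x,y):
    s,p,R=state(); return (R.T@np.array([x-p[0],y-p[1],0])*1000).round(1)
E
python3 - <<'E'
from plan import *
s,p,R=state();print(s["time"],p,R.round(3),s["qpos"])
m=vision.camera_model("top");im=vision.camera("top")
cv2.imwrite("pics/t3.png",cv2.resize(im[180:300,240:360],None,fx=5,fy=5,interpolation=2)[:,:,::-1])
print(to(.5051,-.3368))
for c,st in blobs(im,(50,120,60),(75,255,255))[0]: print("green",c,cast(m,c,.044).round(4))
E
```

```text
28.2 [0.37769437 0.0393817  0.19367403] [[ 0.005 -0.883  0.469]
 [-0.001  0.469  0.883]
 [-1.    -0.005  0.001]] [-2.10783923e-01  1.40213659e-01  1.82250533e+00  1.53089638e-04
  1.17396124e+00 -1.29392180e+00]
[   0.9 -287.  -274.6]
green [426.3 194.5] [[ 0.6301 -0.2633  0.044 ]]
green [460.6 246.6] [[ 0.5049 -0.3368  0.044 ]]
```

View pics/t3.png

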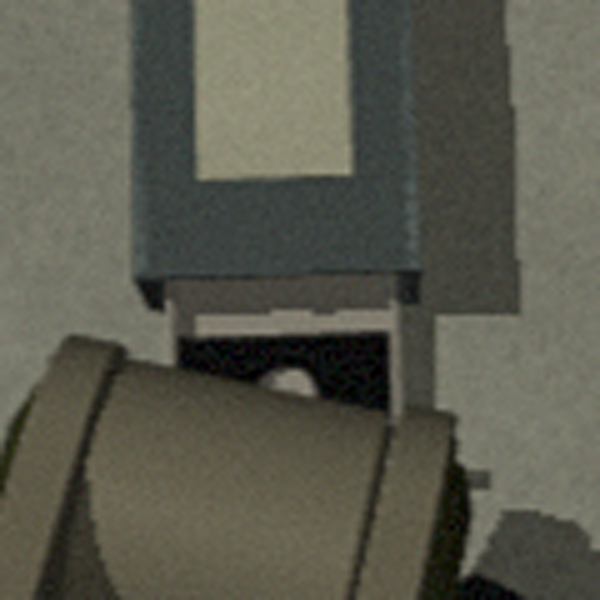

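The drawer is out: the well is visible beside the wrist in the crop at about (290,380). Next I go above the green vial.

Emit:
carry_out([
  {"jaw":50,"offset":[8,-41,-39.2],"yaw":0},
  {"jaw":50,"offset":[8,-41,-39.2],"yaw":0},
  {"jaw":50,"offset":[8,-41,-39.2],"yaw":0},
  {"jaw":50,"offset":[8,-41,-39.2],"yaw":0},
  {"jaw":50,"offset":[8,-41,-39.2],"yaw":0},
  {"jaw":50,"offset":[8,-41,-39.2],"yaw":0},
  {"jaw":50,"offset":[8,-41,-39.2],"yaw":0},
  {"jaw":50,"offset":[0,0,0],"yaw":0},
])

```text
time: 29.25
ee_pos: [0.4999, -0.3418, 0.1358]
orientation: [-1.914, 1.568, -0.842]
contact_force: [-1.1, -0.0, 0.6]
gripper_width: 0.502
```

Run:
```python
from plan import *
s,p,R=state();print(s["time"],p,R.round(3),s["gripper_width"])
m=vision.camera_model("wrist");im=vision.camera("wrist");cv2.imwrite("pics/w4.png",im[:,:,::-1])
print(proj(m,[[.505,-.3368,.044],[.505,-.3368,0]]))
for c,st in blobs(im,(45,100,40),(80,255,255),100)[0]:
  P=cast(m,c,.044)[0];print("green",c,st,P.round(4),to(*P[:2]))
```

```text
29.25 [ 0.49994331 -0.34177774  0.13584077] [[ 0.002 -0.878  0.479]
 [-0.002  0.479  0.878]
 [-1.    -0.003 -0.001]] 0.5015090198383548
[[328.08848927 252.93109377]
 [326.33044709 230.30872802]]
green [327.5 250.3] [ 308  229   40   44 1405] [ 0.5034 -0.3363  0.044 ] [ 0.  -1.8  4.7]
green [490.2 316.8] [ 430  286  126   68 4580] [ 0.5915 -0.2674  0.044 ] [  0.  -46.4 107.3]
```

View pics/w4.png

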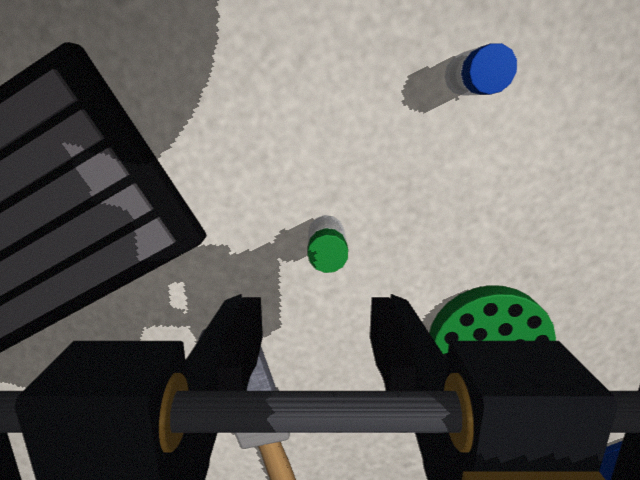

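The wrist view shows the green cap top at about (328,252), matching the top-camera estimate. I descend, grasp and lift.

Emit:
carry_out([
  {"jaw":50,"offset":[36,-1.5,2.5],"yaw":0},
  {"jaw":50,"offset":[36,-1.5,2.5],"yaw":0},
  {"jaw":50,"offset":[26,0,0],"yaw":0},
  {"jaw":50,"offset":[9,0,0],"yaw":0},
  {"jaw":40,"offset":[0,0,0],"yaw":0},
  {"jaw":32,"offset":[0,0,0],"yaw":0},
  {"jaw":26,"offset":[0,0,0],"yaw":0},
  {"jaw":20,"offset":[0,0,0],"yaw":0},
], squeeze=8)

```text
time: 30.3
ee_pos: [0.5046, -0.3352, 0.0309]
orientation: [-1.784, 1.569, -0.707]
contact_force: [0.3, 0.6, 7.0]
gripper_width: 0.281
```

Emit:
carry_out([
  {"jaw":20,"offset":[0,0,0],"yaw":0},
  {"jaw":20,"offset":[0,0,0],"yaw":0},
  {"jaw":20,"offset":[-30,0,0],"yaw":-10},
  {"jaw":20,"offset":[-40,0,0],"yaw":-10},
  {"jaw":20,"offset":[-20,0,0],"yaw":-10},
  {"jaw":20,"offset":[0,0,0],"yaw":0},
  {"jaw":20,"offset":[0,0,0],"yaw":0},
  {"jaw":20,"offset":[0,0,0],"yaw":0},
])

```text
time: 31.3
ee_pos: [0.5038, -0.3346, 0.1186]
orientation: [0.762, 1.569, 2.362]
contact_force: [0.2, -1.0, -0.6]
gripper_width: 0.279
```

Run:
```python
from plan import *
s,p,R=state();print(s["time"],p,R.round(4),s["gripper_width"],s["contact_force"])
m=vision.camera_model("wrist");im=vision.camera("wrist");cv2.imwrite("pics/w5.png",im[:,:,::-1])
G=p+R@[-.008,0,0]
print(proj(m,[p,G,p+R@[-.016,0,0]]))
ex=np.array([np.cos(np.radians(1.7)),np.sin(np.radians(1.7))]);B=np.array([.6123,.0465])
W=B-ex*(.085+.046);print("well",W,to(*W))
```

```text
31.3 [ 0.50382602 -0.33464159  0.11856025] [[-0.0015 -0.9996 -0.0284]
 [ 0.0015 -0.0284  0.9996]
 [-1.      0.0014  0.0015]] 0.27942347744946894 [ 0.21408757 -0.96419564 -0.62818099]
[[315.81770189 335.17275812]
 [315.81832416 347.32328141]
 [315.8190143  360.79892629]]
well [0.48135766 0.04261372] [  0.5  11.7 377.8]
```

View pics/w5.png

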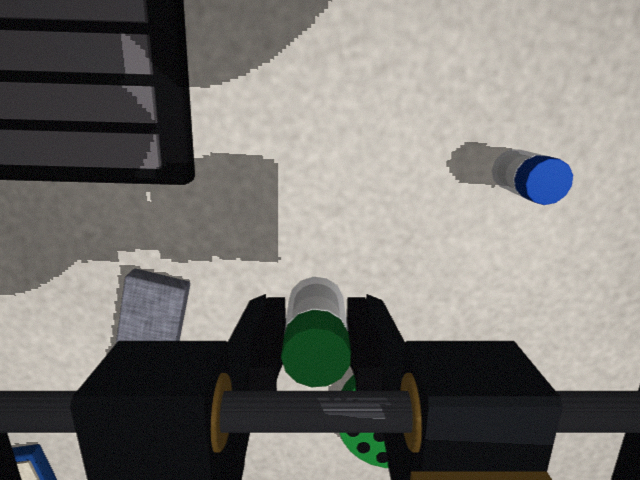

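The vial is held, with its cap centred at about (316,348) and its lower rim near v=387. I'll measure its in-hand offset, and check that the brush and other objects haven't moved.

Run:
```python
from plan import *
s,p,R=state();m=vision.camera_model("wrist");print(p)
im=cv2.imread("pics/w5.png")[:,:,::-1].copy()
b,l=blobs(im,(50,100,30),(75,255,255),1000)
c,st=max(b,key=lambda q:q[1][4] if 300<q[0][0]<330 and q[0][1]<370 else 0);print(c,st)
k=(l==l[345,316]);vs=np.where(k[:,316])[0];print(vs.min(),vs.max())
for h in(.0131,.015):
  P=cast(m,[(316,vs.max()),(st[0],349),(st[0]+st[2]-1,349)],p[2]+h);print(((P-p)@R*1000).round(1))
# body bottom edge (top of image) of glass
im2=vision.camera("top");im0=cv2.imread("pics/top0.png")[:,:,::-1]
d=cv2.absdiff(im2,im0).max(2)
cv2.imwrite("pics/cmp.png",np.vstack([cv2.resize(a[150:280,390:550],None,fx=3,fy=2.3) for a in(im0,im2)])[:,:,::-1])
```

```text
[ 0.50390301 -0.33468413  0.11872873]
[315.8 348.6] [ 281  310   70   77 4264]
310 385
[[-13.1 -12.2   0.1]
 [-13.1   2.7 -12.1]
 [-13.1   2.8  11.8]]
[[-15.  -10.7   0.1]
 [-15.    4.  -11.9]
 [-15.    4.   11.6]]
```

View pics/cmp.png

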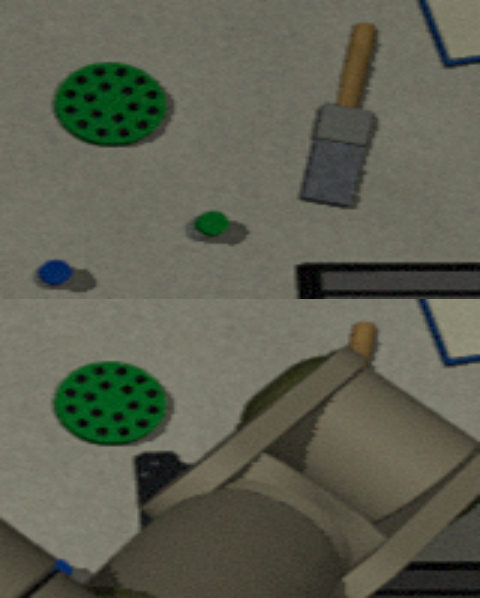

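Emit:
carry_out([
  {"jaw":20,"offset":[0,1.5,53],"yaw":0},
  {"jaw":20,"offset":[0,1.5,53],"yaw":0},
  {"jaw":20,"offset":[0,1.5,53],"yaw":0},
  {"jaw":20,"offset":[0,1.5,53],"yaw":0},
  {"jaw":20,"offset":[0,1.5,53],"yaw":0},
  {"jaw":20,"offset":[0,1.5,53],"yaw":0},
  {"jaw":20,"offset":[0,0,0],"yaw":0},
  {"jaw":20,"offset":[0,0,0],"yaw":0},
])

```text
time: 32.4
ee_pos: [0.4857, -0.0177, 0.1197]
orientation: [-2.784, 1.57, -1.183]
contact_force: [-0.1, -0.3, -0.6]
gripper_width: 0.283
```

Run:
```python
from plan import *
s,p,R=state();print(s["time"],p,R.round(4))
m=vision.camera_model("wrist");im=vision.camera("wrist");cv2.imwrite("pics/w6.png",im[:,:,::-1])
np.savez("w6.npz",**{k:np.array(v) for k,v in m.items()})
W=[.4814,.0426]
t=np.linspace(0,2*np.pi,8,endpoint=False)
print(proj(m,[[W[0]+.0145*np.cos(a),W[1]+.0145*np.sin(a),.026] for a in t]).round(0).tolist(),to(*W))
```

```text
32.4 [ 0.48573655 -0.01773209  0.11965961] [[ 1.000e-04 -9.995e-01 -3.020e-02]
 [-3.000e-04 -3.020e-02  9.995e-01]
 [-1.000e+00 -1.000e-04 -3.000e-04]]
[[415.0, 268.0], [432.0, 262.0], [442.0, 246.0], [437.0, 230.0], [420.0, 222.0], [402.0, 229.0], [393.0, 245.0], [399.0, 261.0]] [-0.   2.6 60.9]
```

View pics/w6.png

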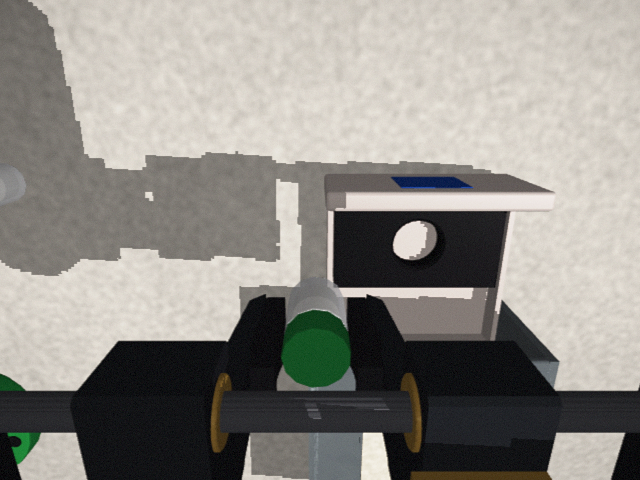

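The well shows as a white disc at about (414,240) inside the black block. I'll compare its visible extent with what the estimated centre predicts.

Run:
```python
from plan import *
m=dict(np.load("w6.npz"));im=cv2.imread("pics/w6.png");g=cv2.cvtColor(im,cv2.COLOR_BGR2GRAY)
k=(g>90).astype(np.uint8);k[:,:380]=0;k[:,455:]=0;k[:213]=0;k[275:]=0
n,l,st,c=cv2.connectedComponentsWithStats(k);i=1+np.argmax(st[1:,4]);print(st[i],c[i])
t=np.linspace(0,2*np.pi,60)
def mask(W,z):
    q=proj(m,[[W[0]+.0145*np.cos(a),W[1]+.0145*np.sin(a),z] for a in t]);a=np.zeros((480,640),np.uint8);cv2.fillPoly(a,[q.round().astype(int)],1);return a
for W in([.4814,.0426],[.4824,.0426],[.4834,.0426],[.4814,.0416]):
    a=mask(W,.026)&mask(W,.014);_,_,s2,c2=cv2.connectedComponentsWithStats(a);print(W,s2[1],c2[1])
# plate outer top edge and inner top edge, tall z=.062
print(cast(m,[(326,176),(326,194),(553,190),(554,208)],.062).round(4))
```

```text
[ 393  221   43   39 1342] [414.18554396 240.05067064]
[0.4814, 0.0426] [ 393  222   44   40 1353] [414.80783444 241.35402809]
[0.4824, 0.0426] [ 393  224   44   39 1348] [414.61424332 242.90875371]
[0.4834, 0.0426] [ 393  225   44   39 1339] [414.55489171 244.32860344]
[0.4814, 0.0416] [ 391  222   45   40 1356] [413.23672566 241.29351032]
[[ 0.4353 -0.0145  0.062 ]
 [ 0.444  -0.0142  0.062 ]
 [ 0.4386  0.0944  0.062 ]
 [ 0.4474  0.0968  0.062 ]]
```

Emit:
carry_out([
  {"jaw":20,"offset":[0,1.5,30],"yaw":0},
  {"jaw":20,"offset":[0,1.6,30.5],"yaw":0},
  {"jaw":20,"offset":[0,0,0],"yaw":0},
  {"jaw":20,"offset":[30,0,0],"yaw":0},
  {"jaw":20,"offset":[24,0,0],"yaw":0},
  {"jaw":20,"offset":[0,0,0],"yaw":0},
  {"jaw":20,"offset":[0,0,0],"yaw":0},
  {"jaw":20,"offset":[0,0,0],"yaw":0},
])

```text
time: 33.45
ee_pos: [0.4811, 0.0426, 0.0667]
orientation: [-1.77, 1.569, -0.17]
contact_force: [-0.6, -0.0, -0.1]
gripper_width: 0.28
```

Run:
```python
from plan import *
s,p,R=state();print(s["time"],p,R.round(4),s["contact_force"],to(.4809,.0422))
```

```text
33.45 [0.48114987 0.04259573 0.06665976] [[ 1.800e-03 -9.996e-01 -2.980e-02]
 [-3.000e-04 -2.980e-02  9.996e-01]
 [-1.000e+00 -1.800e-03 -4.000e-04]] [-0.57749696 -0.02139175 -0.08769378] [-0.   0.3 -0.4]
```

Emit:
carry_out([
  {"jaw":20,"offset":[4,0.3,-0.4],"yaw":0},
  {"jaw":20,"offset":[4,0,0],"yaw":0},
  {"jaw":20,"offset":[4,0,0],"yaw":0},
  {"jaw":20,"offset":[4,0,0],"yaw":0},
  {"jaw":20,"offset":[4,0,0],"yaw":0},
  {"jaw":20,"offset":[0.5,0,0],"yaw":0},
  {"jaw":20,"offset":[0,0,0],"yaw":0},
  {"jaw":20,"offset":[0,0,0],"yaw":0},
])

```text
time: 34.45
ee_pos: [0.4804, 0.0426, 0.0453]
orientation: [-1.681, 1.571, -0.079]
contact_force: [-0.2, -0.1, -0.1]
gripper_width: 0.282
```

Emit:
carry_out([
  {"jaw":20,"offset":[0.5,0,0],"yaw":0},
  {"jaw":32,"offset":[0,0,0],"yaw":0},
  {"jaw":40,"offset":[0,0,0],"yaw":0},
  {"jaw":46,"offset":[0,0,0],"yaw":0},
  {"jaw":46,"offset":[0,0,0],"yaw":0},
  {"jaw":46,"offset":[-30,0,0],"yaw":0},
  {"jaw":46,"offset":[-50,0,0],"yaw":0},
  {"jaw":46,"offset":[0,0,0],"yaw":0},
], squeeze=3)

```text
time: 35.45
ee_pos: [0.4817, 0.0425, 0.1275]
orientation: [-1.758, 1.564, -0.157]
contact_force: [-0.2, -0.0, 0.2]
gripper_width: 0.461
```

Run:
```python
from plan import *
s,p,R=state();print(s["time"],p,s["contact_force"],s["gripper_width"])
m=vision.camera_model("wrist");im=vision.camera("wrist");cv2.imwrite("pics/w7.png",im[:,:,::-1])
for h in(.014,.026,.044,.058): print(h,proj(m,[[.4806,.0422,h]]))
b,l=blobs(im,(50,100,30),(80,255,255),300)
for c,st in b: print(c,st,cast(m,c,.058).round(4))
```

```text
35.45 [0.48167776 0.04248345 0.12749242] [-0.21978434 -0.02475977  0.19934376] 0.4611173444489829
0.014 [[315.64530886 235.93485826]]
0.026 [[315.61343672 242.23285684]]
0.044 [[315.55980342 252.8309027 ]]
0.058 [[315.5123403  262.20970991]]
[316.3 260.3] [ 294  236   46   48 1788] [[0.4795 0.0426 0.058 ]]
```

View pics/w7.png

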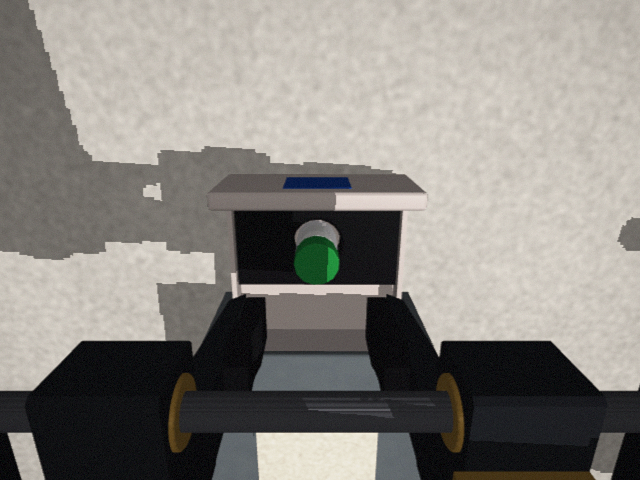

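The vial stands upright in the well, with its cap at (316,260) against a predicted (315.5,262). Next I back off, turn and press the drawer shut.

Emit:
carry_out([
  {"jaw":40,"offset":[0,38,0],"yaw":0},
  {"jaw":40,"offset":[0,38,0],"yaw":0},
  {"jaw":40,"offset":[0,38,0],"yaw":0},
  {"jaw":40,"offset":[0,0,0],"yaw":10},
  {"jaw":40,"offset":[0,0,0],"yaw":10},
  {"jaw":40,"offset":[0,0,0],"yaw":10},
  {"jaw":40,"offset":[0,0,0],"yaw":10},
  {"jaw":40,"offset":[0,0,0],"yaw":10},
])

```text
time: 36.5
ee_pos: [0.3657, 0.0393, 0.1236]
orientation: [2.199, 1.568, 2.922]
contact_force: [0.5, 0.6, 0.7]
gripper_width: 0.401
```

Emit:
carry_out([
  {"jaw":40,"offset":[28,0,0],"yaw":10},
  {"jaw":40,"offset":[28,0,0],"yaw":10},
  {"jaw":40,"offset":[28,0,0],"yaw":10},
  {"jaw":40,"offset":[0,0,0],"yaw":10},
  {"jaw":40,"offset":[0,0,0],"yaw":0},
  {"jaw":40,"offset":[0,0,10],"yaw":0},
  {"jaw":40,"offset":[0,0,10],"yaw":0},
  {"jaw":40,"offset":[0,0,0],"yaw":0},
])

```text
time: 37.5
ee_pos: [0.3874, 0.0397, 0.0409]
orientation: [-0.245, 1.569, -0.214]
contact_force: [-0.8, 0.6, 0.3]
gripper_width: 0.401
```

Run:
```python
from plan import *
s,p,R=state();print(s["time"],p,R.round(4),s["contact_force"],s["gripper_width"],to(.4663,.0424))
```

```text
37.5 [0.38741032 0.03968325 0.04085146] [[ 1.300e-03 -3.150e-02  9.995e-01]
 [-3.000e-04  9.995e-01  3.150e-02]
 [-1.000e+00 -3.000e-04  1.300e-03]] [-0.77564154  0.58487724  0.31552152] 0.40079048390416794 [ 0.1  0.2 78.9]
```

Emit:
carry_out([
  {"jaw":40,"offset":[0,0,9],"yaw":0},
  {"jaw":40,"offset":[0,0,7],"yaw":0},
  {"jaw":40,"offset":[0,0,4],"yaw":0},
  {"jaw":40,"offset":[0,0,6],"yaw":0},
  {"jaw":40,"offset":[0,0,6],"yaw":0},
  {"jaw":40,"offset":[0,0,6],"yaw":0},
  {"jaw":40,"offset":[0,0,6],"yaw":0},
  {"jaw":40,"offset":[0,0,6],"yaw":0},
])

```text
time: 38.5
ee_pos: [0.4365, 0.0413, 0.0407]
orientation: [2.98, 1.57, 3.01]
contact_force: [-5.1, -1.0, 2.0]
gripper_width: 0.399
```

Emit:
carry_out([
  {"jaw":40,"offset":[0,0,6],"yaw":0},
  {"jaw":40,"offset":[0,0,6],"yaw":0},
  {"jaw":40,"offset":[0,0,6],"yaw":0},
  {"jaw":40,"offset":[0,0,6],"yaw":0},
  {"jaw":40,"offset":[0,0,4.9],"yaw":0},
  {"jaw":40,"offset":[0,0,0],"yaw":0},
  {"jaw":40,"offset":[0,0,0],"yaw":0},
  {"jaw":40,"offset":[0,0,0],"yaw":0},
])

```text
time: 39.5
ee_pos: [0.4651, 0.0422, 0.0407]
orientation: [2.927, 1.571, 2.957]
contact_force: [-3.0, 0.6, -0.2]
gripper_width: 0.397
```

Emit:
carry_out([
  {"jaw":42,"offset":[0,0,0],"yaw":0},
  {"jaw":44,"offset":[0,0,0],"yaw":0},
  {"jaw":46,"offset":[0,0,0],"yaw":0},
  {"jaw":48,"offset":[0,0,0],"yaw":0},
  {"jaw":50,"offset":[0,0,0],"yaw":0},
  {"jaw":52,"offset":[0,0,0],"yaw":0},
  {"jaw":54,"offset":[0,0,0],"yaw":0},
  {"jaw":56,"offset":[0,0,0],"yaw":0},
])

```text
time: 40.5
ee_pos: [0.4652, 0.0422, 0.0407]
orientation: [-3.14, 1.571, -3.11]
contact_force: [-4.6, -0.2, 0.4]
gripper_width: 0.558
```

Emit:
carry_out([
  {"jaw":58,"offset":[0,0,0],"yaw":0},
  {"jaw":60,"offset":[0,0,0],"yaw":0},
  {"jaw":62,"offset":[0,0,0],"yaw":0},
  {"jaw":64,"offset":[0,0,0],"yaw":0},
  {"jaw":66,"offset":[0,0,0],"yaw":0},
  {"jaw":68,"offset":[0,0,0],"yaw":0},
  {"jaw":70,"offset":[0,0,0],"yaw":0},
  {"jaw":72,"offset":[0,0,0],"yaw":0},
])

```text
time: 41.5
ee_pos: [0.4652, 0.0422, 0.0408]
orientation: [-2.868, 1.571, -2.837]
contact_force: [-5.1, 0.5, -1.4]
gripper_width: 0.718
```

Emit:
carry_out([
  {"jaw":73,"offset":[0,0,0],"yaw":0},
  {"jaw":74,"offset":[0,0,0],"yaw":0},
  {"jaw":75,"offset":[0,0,0],"yaw":0},
  {"jaw":76,"offset":[0,0,0],"yaw":0},
  {"jaw":77,"offset":[0,0,0],"yaw":0},
  {"jaw":77.5,"offset":[0,0,0],"yaw":0},
  {"jaw":78,"offset":[0,0,0],"yaw":0},
  {"jaw":78,"offset":[0,0,0],"yaw":0},
])

```text
time: 42.5
ee_pos: [0.4652, 0.0422, 0.0407]
orientation: [-3.088, 1.571, -3.058]
contact_force: [-4.4, 0.8, -1.0]
gripper_width: 0.779
```

Emit:
carry_out([
  {"jaw":78.4,"offset":[0,0,0],"yaw":0},
  {"jaw":78.8,"offset":[0,0,0],"yaw":0},
  {"jaw":79.2,"offset":[0,0,0],"yaw":0},
  {"jaw":79.6,"offset":[0,0,0],"yaw":0},
  {"jaw":80,"offset":[0,0,0],"yaw":0},
  {"jaw":80,"offset":[0,0,0],"yaw":0},
  {"jaw":80,"offset":[0,0,0],"yaw":0},
  {"jaw":80,"offset":[0,0,0],"yaw":0},
])

```text
time: 43.5
ee_pos: [0.465, 0.0422, 0.0407]
orientation: [3.093, 1.57, 3.123]
contact_force: [-5.7, -0.1, -0.2]
gripper_width: 0.795
```

Emit:
carry_out([
  {"jaw":80.4,"offset":[0,0,0],"yaw":0},
  {"jaw":80.8,"offset":[0,0,0],"yaw":0},
  {"jaw":81.2,"offset":[0,0,0],"yaw":0},
  {"jaw":81.5,"offset":[0,0,0],"yaw":0},
  {"jaw":81.5,"offset":[0,0,0],"yaw":0},
  {"jaw":81.5,"offset":[0,0,0],"yaw":0},
  {"jaw":81.5,"offset":[0,0,0],"yaw":0},
  {"jaw":81.5,"offset":[0,0,0],"yaw":0},
])

```text
time: 44.5
ee_pos: [0.465, 0.0422, 0.0407]
orientation: [3.079, 1.57, 3.109]
contact_force: [-6.0, 0.8, 0.2]
gripper_width: 0.795
```

Emit:
carry_out([
  {"jaw":78,"offset":[0,0,-15],"yaw":0},
  {"jaw":70,"offset":[0,0,-20],"yaw":0},
  {"jaw":60,"offset":[0,0,-45],"yaw":0},
  {"jaw":60,"offset":[-55,0,0],"yaw":0},
  {"jaw":60,"offset":[-55,0,0],"yaw":0},
  {"jaw":60,"offset":[0,-55,0],"yaw":0},
  {"jaw":60,"offset":[0,-55,0],"yaw":0},
  {"jaw":60,"offset":[0,-50,0],"yaw":0},
])

```text
time: 45.5
ee_pos: [0.3912, -0.1228, 0.1517]
orientation: [-0.594, 1.566, -0.564]
contact_force: [0.3, -0.2, -0.3]
gripper_width: 0.599
```

Run:
```python
from plan import *
s,p,R=state();print(s["time"],p,s["contact_force"])
im=vision.camera("top");im0=cv2.imread("pics/top0.png")[:,:,::-1]
a=cv2.resize(im[150:280,240:360],None,fx=3,fy=3);a0=cv2.resize(im0[150:280,240:360],None,fx=3,fy=3)
b=cv2.resize(im[150:280,390:550],(360,300))
b0=cv2.resize(im0[150:280,390:550],(360,300))
top=np.hstack([a0,a]);bot=np.hstack([b0,b])[:200] if 0 else np.hstack([b0,b])
cv2.imwrite("pics/t8.png",cv2.resize(np.vstack([top,bot]),None,fx=.86,fy=.86)[:,:,::-1])
```

```text
45.5 [ 0.39123875 -0.12283775  0.15172357] [ 0.33715772 -0.15108361 -0.25038011]
```

View pics/t8.png

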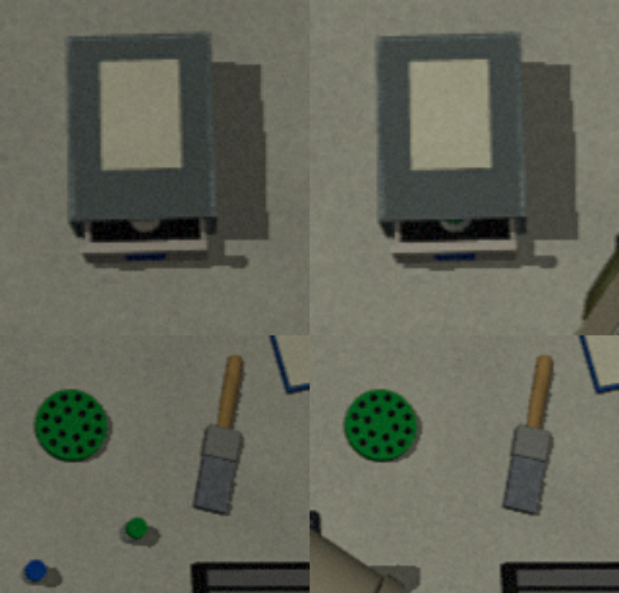

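The drawer is back in its original latched position, a bit of green shows at the well, and the brush and rack haven't moved. Handing in.

```bash
python3 -c "
from bench import r
print(r.hand_in())"
```

```text
the job is handed in; nothing more can be done
None
```

The green-capped vial is in the drawer's well and the drawer is latched shut. I handed in at about 45.6 s on the robot's clock, under the 66 s limit.

- **Opening:** I pushed the front with one finger, opening the jaw at a 3 N squeeze. The opening stalled at about 77.5% with roughly 6 N of push, which I took as the stop. I let go and the drawer sprang out.
- **Placing:** I gripped the green vial by its cap and corrected the well's position with the wrist camera. After release, the wrist view showed the cap within about 2 px of where it should be, so the vial is upright on the well's bottom.
- **Closing:** I pushed the drawer back in the same way. It stalled at about 79.5% with roughly 6 N. I measured no more than about 6 N in any press, but force is only read at the end of each call.
- **Last checks:** the top view shows the drawer front back in its original latched place, with a bit of green showing at the well. The box, rack and brush are unmoved, and the arm is clear with about 0 N on it.

**Not settled:**
- While I was gripping the vial, the force sensor read about 7 N upwards and I did not find out why. Nothing visible had shifted afterwards.
- The blue vial was hidden by the arm in the last picture, and I did not re-check the red vial, jar or dish. No move went near any of them at a height where it could touch.

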